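# Power-cycle the frozen counting scale

## Robot

A 7-joint arm with a two-finger parallel gripper is mounted at the origin on the work surface. World frame = base frame: x ahead of the robot, y to its left, z up, the work surface at z = 0. Lengths are in m, angles in rad, forces in N, time in s.
With the tool pointing down it reaches from about 0.4 to 0.85 m from the base axis. Payload 10.4 kg.
Tool frame: the origin (TCP) lies on the centre line of the jaws, within the pads' length; the fingertips stand 17 mm ahead of it and the grasp point (between the pads) lies 2 mm behind it; z points along the fingers, y is the direction in which the jaws open and shut (so a half turn about z gives the same grasp; the last joint's range is limited). The gripper opens to 87 mm and grips with 3 to 60 N. Pads are 19 mm wide; open, the fingers measure 117 mm over their backs; the gripper's body (75 mm by 190 mm) begins 51 mm behind the grasp point.
Start: joints at [1.11, 0.332, -0.065, 1.46, 0.022, 1.35, -0.088], TCP at [0.265, -0.566, 0.24] pointing down, gripper open.
Joint ranges: [-2.6, 2.6], [-0.5, 2.12], [-1.47, 1.34], [0.16, 2.42], [-1.27, 4.41], [0.06, 2.06], [-2.6, 2.6]. Speed limits (rad/s): [2.22, 2.22, 2.79, 2.79, 3.14, 3.14, 3.14].

## Interface

Orientations are given as a unit quaternion [x, y, z, w].
In Python, from bench import r gives the robot as it stands.
- The arm moves only by the tool apply_moves, never from a script. Its argument "commands" is a list of rows, each an object with "rot": the turn, a rotation vector about the world's x, y, z in units of 180 degrees (1.0 is 180 degrees), a list of three; "linear": the shift along the world's x, y, z in units of 0.3 m (1.0 is 0.3 m), a list of three; "grip": the closure, from -1 (fully open) to 1 (shut). A call has 1 to 20 rows; each row is the pose to reach, as a shift and turn from the pose commanded when the call began, turning the shorter way round; what a row does not reach only later rows make up. A row lasts 1/10 s, in which the tool goes at most 50 mm and 8.59 degrees, less where a joint would pass 70% of its speed; a pose out of reach is approached as far as the arm can. A call with a number of a shift or a turn outside -1 to 1 is refused whole. A call with a gripper value outside its range is refused whole. The fingers move at their own pace and stop on an object; "newtons" is the grip in N (left out, the last holds). Time passes only in rows, so rows that repeat a pose let the fingers close. It gives the time, the measured TCP pose, the force and the opening at its end, in the units of the state.
- r.read_state(): the state, without advancing time (a new reading comes with each control period).
- r.camera(name): name is "side" or "top" or "wrist"; returns a dict with "frame" (400x640x3 uint8, red, green, blue), "mtx" (3x3 intrinsics, pixels), "extrinsics" (4x4, takes a point from world to camera coordinates). Camera axes: x right, y down, z forward; pixel columns grow to the right and rows downward; lengths in m; the calibration is good to about 2 mm. The wrist camera is an equidistant fisheye: a pixel r from the principal point sees the ray r / f radians off the axis. A picture is of the moment at which its call begins. There is no depth.
- r.close_job(): hands the job in, once; it reports no verdict.
Trained networks look in a picture, given as the dict that the camera call returned (one of the last four; its "shot" number tells which), for a name from the list of things; names that differ only in an ending like _2 or _b are one class to them, and where a whole thing is asked for, a point or a joint stands for the part that bears it (a point fixed in the world has none). Each returns a list of dicts, best first, with "p" (0 to 1); they miss things now and then, are a little off and sometimes report something else, mostly with a low value. They report only what shows in the picture. A call takes as long as a camera call.
- r.search_frame(thing, picture): "bbox" ([left, top, width, height] in pixels, round what is visible of it).
- r.spot_point(thing, picture): "location" ([column, row] in pixels: a listed point, or the origin of a listed thing).
The state is a dict: "time": time; "joint_positions": joint angles; "joint_vel": joint speeds; "joint_torque": joint torques, N m; "ee_pos": TCP position; "eef_rot": TCP orientation; "ft_force": force on the tool from outside, world axes, zero at the start; "torque": the same for the moment, N m; "width": finger opening in m.
Only numpy, scipy, OpenCV 4.12 (cv2) and the standard library are available. Lean on these libraries where they do the work, as an engineer would, in place of code of your own. Each camera call takes 0.05 s, during which the arm holds its last target. There are 200 camera calls.

## Task

The parts-counting scale has frozen, so power-cycle it at the switch box: pull the yellow knob straight up until it clicks out at its detent, keep it out for a good second, then push it back fully home and let go. Leave the red and blue knobs as they are.

Things in the scene. Friction and masses are not known exactly. Their poses are not given: they have to be found in the camera images.
- yellow_cap (a point): Centre of the yellow knob's top face, moving with it. The knob: upright plastic cylinder 34 mm across, 26 mm high, on a 22 mm neck (6 mm high) and 12 mm steel stem; 102 mm above the bench when in, its underside then 20 mm above a steel collar 30 mm across. Grip it across its 34 mm from above. z is up, the pull direction; y runs along the row of knobs, x across it, where both sides are free.
- yellow_switch (a joint): Yellow knob's travel in m: 0 fully in (on), 0.030 up at its detent and end stop (off). It starts in. Spring-snapped: about 7 N starts it out; past the middle it jumps to the detent by itself. About 6 N pushes it back over the middle, then it snaps home. Let go before half way it springs back.
- red_switch (a joint): Red knob's travel, same make and values; it starts in (0) and must stay in. The three knobs stand in one row, 100 mm apart, in any order, on a fixed green box 130 x 340 mm with a bright metal top 40 mm above the bench, in front of the robot and turned up to 30 degrees either way.
- blue_switch (a joint): Blue knob's travel, same make and values; it starts out at its detent (0.030, top 132 mm above the bench) and must stay out.

How it is judged:
By the outcome, as a careful person would: the job done as asked, in the order asked, and still so for the second after the job is handed in, with the robot touching nothing.
It also fails if it takes over 30 s, if anything falls off the work surface, if the arm or the gripper's body presses on something with over 40 N, if the wrist force passes 120 N, or if a joint passes its speed limit or range.

## Working session

There is one attempt and no reset: what is moved stays moved. The work goes in short steps, Python scripts to look and compute and a tool call to move; the robot and the scene stay as the last step left them, time stands still between calls to the robot, and variables do not carry over. Pictures are saved under pics/ and viewed, about 8 in all and at most 12, crops included, and the job is handed in when it is done.

Besides the shell and the picture viewer there is one more tool, called after "Request:" as name(argument=value, ...), one argument or row to a line, values as JSON. apply_moves: Moves the arm, as the interface text tells. Its arguments: {"type":"object","properties":{"commands":{"type":"array","items":{"type":"object","properties":{"rot":{"type":"array","items":{"type":"number"}},"linear":{"type":"array","items":{"type":"number"}},"grip":{"type":"number"}}}},"newtons":{"type":"number"}},"required":["commands"]}

```bash
mkdir -p pics; cat > h.py <<'E'
import numpy as np, cv2
from bench import r
def ray(c,px,fish=False):
    K=np.array(c["mtx"]);E=np.array(c["extrinsics"])
    u=(px[0]-K[0,2])/K[0,0];v=(px[1]-K[1,2])/K[1,1]
    if fish:
        t=np.hypot(u,v);s=np.sin(t)/t if t>1e-9 else 1;d=np.array([u*s,v*s,np.cos(t)])
    else: d=np.array([u,v,1.])
    R=E[:3,:3];return -R.T@E[:3,3],R.T@d
def atz(c,px,z,fish=False):
    o,d=ray(c,px,fish);return o+d*(z-o[2])/d[2]
E
python3 - <<'E'
from h import *
s=r.read_state();print(s["ee_pos"],s["eef_rot"],s["time"],s["width"])
ims=[]
for n in ["top","side"]:
    c=r.camera(n);ims.append(c["frame"])
    print(n,np.linalg.inv(c["extrinsics"])[:3,3])
    for t,z in [("yellow_cap",.102),("red_switch",.102),("blue_switch",.132)]:
        b=r.search_frame(t,c)[:1]
        print(t,b,atz(c,[b[0]["bbox"][0]+b[0]["bbox"][2]/2,b[0]["bbox"][1]+b[0]["bbox"][3]/2],z) if b else "")
    q=r.spot_point("yellow_cap",c)[:2];print(q,[atz(c,a["location"],.102) for a in q])
im=np.vstack(ims);cv2.imwrite("pics/a.png",cv2.resize(im,None,fx=.75,fy=.75,interpolation=cv2.INTER_AREA)[:,:,::-1])
E
```

```text
[ 0.26483329 -0.56573161  0.23877018] [ 9.76129110e-01  2.17189981e-01 -1.67551853e-04 -6.66760754e-04] 0.0 0.08683750909548628
top [0.46148883 0.05044074 0.77455238]
yellow_cap [{'bbox': [370.9, 218.8, 22.9, 21.8], 'p': 0.65}] [ 0.51256473 -0.0379998   0.102     ]
red_switch [] 
blue_switch [{'bbox': [314.2, 252.5, 22.9, 17.7], 'p': 0.62}] [0.4651529  0.05229329 0.132     ]
[{'location': [382.0, 229.4], 'p': 0.74}] [array([ 0.51304895, -0.03747317,  0.102     ])]
side [0.36304148 0.56393896 0.44177319]
yellow_cap [{'bbox': [358.2, 185.3, 19.4, 26.0], 'p': 0.85}] [ 0.506629   -0.00171392  0.102     ]
red_switch [{'bbox': [348.6, 161.3, 18.2, 23.2], 'p': 0.66}] [ 0.55071165 -0.08724785  0.102     ]
blue_switch [] 
[{'location': [366.0, 187.6], 'p': 0.79}] [array([ 0.51997794, -0.03680072,  0.102     ])]
```

View pics/a.png

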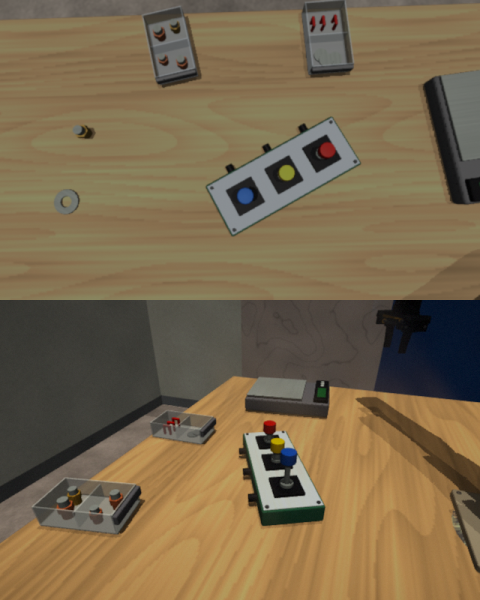

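The top view shows the row running blue (245,196), yellow (287,173), red (327,150). Yellow is at about (0.513, -0.037) and the box is turned about +28°. I'll swing there at height in two calls.

Request:
apply_moves(
  commands=[
    {"linear":[0.4,0.9,0],"rot":[0,0,0.26],"grip":-1},
    {"linear":[0.4,0.9,0],"rot":[0,0,0.26],"grip":-1},
    {"linear":[0.4,0.9,0],"rot":[0,0,0.26],"grip":-1},
    {"linear":[0.4,0.9,0],"rot":[0,0,0.26],"grip":-1},
    {"linear":[0.4,0.9,0],"rot":[0,0,0.26],"grip":-1},
    {"linear":[0.4,0.9,0],"rot":[0,0,0.26],"grip":-1},
    {"linear":[0.4,0.9,0],"rot":[0,0,0.26],"grip":-1},
    {"linear":[0.4,0.9,0],"rot":[0,0,0.26],"grip":-1},
  ],
)

```text
time: 1.3
ee_pos: [0.3853, -0.2956, 0.2399]
eef_rot: [0.809, 0.588, -0.0, 0.0]
ft_force: [-0.0, -0.6, -0.1]
width: 0.087
```

Request:
apply_moves(
  commands=[
    {"linear":[0.43,0.86,0],"rot":[0,0,0.257],"grip":-1},
    {"linear":[0.43,0.86,0],"rot":[0,0,0.257],"grip":-1},
    {"linear":[0.43,0.86,0],"rot":[0,0,0.257],"grip":-1},
    {"linear":[0.43,0.86,0],"rot":[0,0,0.257],"grip":-1},
    {"linear":[0.43,0.86,0],"rot":[0,0,0.257],"grip":-1},
    {"linear":[0.43,0.86,0],"rot":[0,0,0.257],"grip":-1},
    {"linear":[0.43,0.86,0],"rot":[0,0,0.257],"grip":-1},
    {"linear":[0.43,0.86,0],"rot":[0,0,0.257],"grip":-1},
    {"linear":[0.43,0.86,0],"rot":[0,0,0.257],"grip":-1},
    {"linear":[0.43,0.86,0],"rot":[0,0,0.257],"grip":-1},
  ],
)

```text
time: 2.3
ee_pos: [0.5137, -0.0401, 0.2395]
eef_rot: [0.516, 0.857, -0.0, 0.0]
ft_force: [-0.9, 0.1, 0.1]
width: 0.0873
```

```bash
python3 - <<'E'
from h import *
from scipy.spatial.transform import Rotation as Ro
s=r.read_state();print(s["time"],s["ee_pos"],Ro.from_quat(s["eef_rot"]).as_matrix().round(4).tolist(),s["joint_positions"])
c=r.camera("wrist");f=c["frame"]
hsv=cv2.cvtColor(f,cv2.COLOR_RGB2HSV)
for t,z in [("yellow_cap",.102),("red_switch",.102),("blue_switch",.132)]:
    b=r.search_frame(t,c)[:1]
    if b:
        x,y,w,h=b[0]["bbox"];print(t,b,atz(c,[x+w/2,y+h/2],z,True))
q=r.spot_point("yellow_cap",c)[:2];print(q,[atz(c,a["location"],.102,True) for a in q])
cv2.imwrite("pics/b.png",f[:,:,::-1])
E
```

```text
2.3 [ 0.51373084 -0.04007446  0.23948912] [[-0.4685, 0.8835, -0.0002], [0.8835, 0.4685, -0.0005], [-0.0003, -0.0004, -1.0]] [ 0.57767613  0.13954813 -0.63664828  1.71956543  0.08613738  1.31068631
  0.41105251]
yellow_cap [{'bbox': [306.3, 168.8, 30.3, 36.6], 'p': 0.82}] [ 0.5131272  -0.03557596  0.102     ]
red_switch [{'bbox': [305.1, 274.3, 31.9, 18.8], 'p': 0.7}] [ 0.56103032 -0.12636252  0.102     ]
blue_switch [{'bbox': [298.9, 59.3, 42.9, 40.1], 'p': 0.79}] [0.46749037 0.04807053 0.132     ]
[] []
```

View pics/b.png

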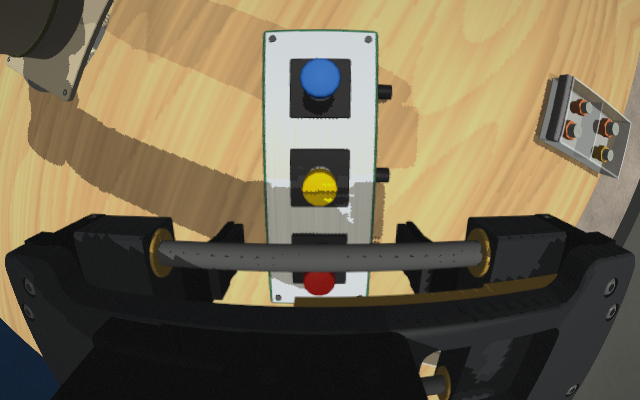

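The wrist view shows the yellow cap top at (319,187). The row is vertical in the image, so the jaws are square across it. Now I'll descend, then grip.

Request:
apply_moves(
  commands=[
    {"linear":[0,0,-0.1],"grip":-1},
    {"linear":[0,0,-0.2],"grip":-1},
    {"linear":[0,0,-0.3],"grip":-1},
    {"linear":[0,0,-0.38],"grip":-1},
    {"linear":[0,0,-0.45],"grip":-1},
    {"linear":[0,0.003,-0.507],"grip":-1},
    {"linear":[0,0.003,-0.507],"grip":-1},
    {"linear":[0,0.003,-0.507],"grip":-1},
  ],
  newtons=30,
)

```text
validation failed for argument at $.co...
```

Request:
apply_moves(
  commands=[
    {"grip":1},
    {"grip":1},
    {"grip":1},
    {"grip":1},
    {"grip":1},
    {"grip":1},
    {"grip":1},
    {"grip":1},
  ],
  newtons=30,
)

```text
validation failed for argument at $.co...
```

Request:
apply_moves(
  commands=[
    {"linear":[0,0,-0.1],"rot":[0,0,0],"grip":-1},
    {"linear":[0,0,-0.2],"rot":[0,0,0],"grip":-1},
    {"linear":[0,0,-0.3],"rot":[0,0,0],"grip":-1},
    {"linear":[0,0,-0.38],"rot":[0,0,0],"grip":-1},
    {"linear":[0,0,-0.45],"rot":[0,0,0],"grip":-1},
    {"linear":[0,0.003,-0.507],"rot":[0,0,0],"grip":-1},
    {"linear":[0,0.003,-0.507],"rot":[0,0,0],"grip":-1},
    {"linear":[0,0.003,-0.507],"rot":[0,0,0],"grip":-1},
  ],
  newtons=30,
)

```text
time: 3.35
ee_pos: [0.5141, -0.0372, 0.0879]
eef_rot: [0.514, 0.858, 0.0, -0.0]
ft_force: [0.0, 0.5, 0.8]
width: 0.0871
```

Request:
apply_moves(
  commands=[
    {"linear":[0,0,0],"rot":[0,0,0],"grip":1},
    {"linear":[0,0,0],"rot":[0,0,0],"grip":1},
    {"linear":[0,0,0],"rot":[0,0,0],"grip":1},
    {"linear":[0,0,0],"rot":[0,0,0],"grip":1},
    {"linear":[0,0,0],"rot":[0,0,0],"grip":1},
    {"linear":[0,0,0],"rot":[0,0,0],"grip":1},
    {"linear":[0,0,0],"rot":[0,0,0],"grip":1},
    {"linear":[0,0,0],"rot":[0,0,0],"grip":1},
  ],
  newtons=30,
)

```text
time: 4.15
ee_pos: [0.5125, -0.038, 0.0872]
eef_rot: [0.514, 0.858, -0.001, -0.001]
ft_force: [-6.9, -1.0, 6.6]
width: 0.0332
```

Gripped at about 33 mm. Next I'll pull straight up 30 mm and take out the small lateral load.

Request:
apply_moves(
  commands=[
    {"linear":[-0.005,-0.003,0.015],"rot":[0,0,0],"grip":1},
    {"linear":[-0.005,-0.003,0.03],"rot":[0,0,0],"grip":1},
    {"linear":[-0.005,-0.003,0.045],"rot":[0,0,0],"grip":1},
    {"linear":[-0.005,-0.003,0.06],"rot":[0,0,0],"grip":1},
    {"linear":[-0.005,-0.003,0.075],"rot":[0,0,0],"grip":1},
    {"linear":[-0.005,-0.003,0.09],"rot":[0,0,0],"grip":1},
    {"linear":[-0.005,-0.003,0.1],"rot":[0,0,0],"grip":1},
    {"linear":[-0.005,-0.003,0.102],"rot":[0,0,0],"grip":1},
    {"linear":[-0.005,-0.003,0.102],"rot":[0,0,0],"grip":1},
    {"linear":[-0.005,-0.003,0.102],"rot":[0,0,0],"grip":1},
  ],
  newtons=30,
)

```text
time: 5.15
ee_pos: [0.5123, -0.0381, 0.1175]
eef_rot: [0.514, 0.858, 0.0, -0.0]
ft_force: [2.6, -1.2, -11.8]
width: 0.033
```

```bash
python3 - <<'E'
from h import *
s=r.read_state();print(s["time"],s["ee_pos"],s["ft_force"],s["width"])
c=r.camera("side");f=c["frame"]
cv2.imwrite("pics/c.png",cv2.resize(f[100:300,260:480],None,fx=3,fy=3)[:,:,::-1])
E
```

```text
5.15 [ 0.51227711 -0.03805031  0.11750242] [  2.58666086  -1.23368667 -11.77457669] 0.03302498844871726
```

View pics/c.png

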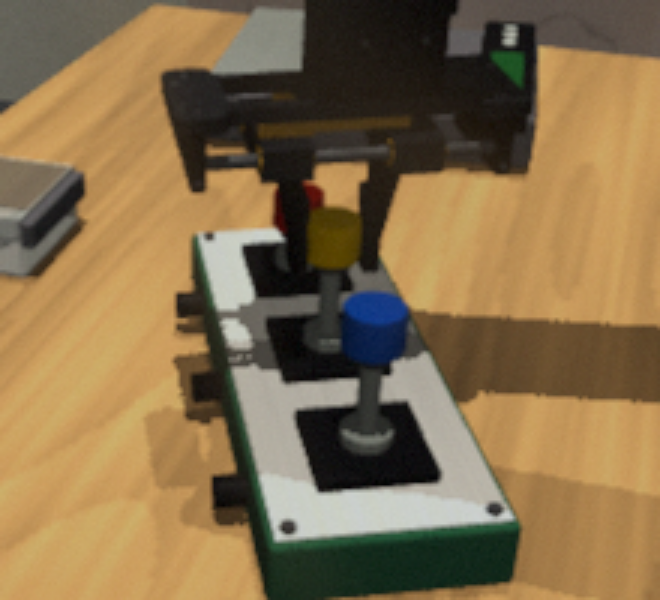

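The side view shows the yellow knob up, with a long stem like blue's. The 11.8 N downward reaction says it is at its end stop. Hold there for 1.6 s.

Request:
apply_moves(
  commands=[
    {"linear":[0,0,0],"rot":[0,0,0],"grip":1},
    {"linear":[0,0,0],"rot":[0,0,0],"grip":1},
    {"linear":[0,0,0],"rot":[0,0,0],"grip":1},
    {"linear":[0,0,0],"rot":[0,0,0],"grip":1},
    {"linear":[0,0,0],"rot":[0,0,0],"grip":1},
    {"linear":[0,0,0],"rot":[0,0,0],"grip":1},
    {"linear":[0,0,0],"rot":[0,0,0],"grip":1},
    {"linear":[0,0,0],"rot":[0,0,0],"grip":1},
    {"linear":[0,0,0],"rot":[0,0,0],"grip":1},
    {"linear":[0,0,0],"rot":[0,0,0],"grip":1},
    {"linear":[0,0,0],"rot":[0,0,0],"grip":1},
    {"linear":[0,0,0],"rot":[0,0,0],"grip":1},
    {"linear":[0,0,0],"rot":[0,0,0],"grip":1},
    {"linear":[0,0,0],"rot":[0,0,0],"grip":1},
    {"linear":[0,0,0],"rot":[0,0,0],"grip":1},
    {"linear":[0,0,0],"rot":[0,0,0],"grip":1},
  ],
  newtons=30,
)

```text
time: 6.8
ee_pos: [0.5122, -0.0381, 0.1176]
eef_rot: [0.514, 0.858, -0.0, -0.0]
ft_force: [4.6, 0.2, -22.2]
width: 0.0328
```

Request:
apply_moves(
  commands=[
    {"linear":[0,0,-0.015],"rot":[0,0,0],"grip":1},
    {"linear":[0,0,-0.03],"rot":[0,0,0],"grip":1},
    {"linear":[0,0,-0.045],"rot":[0,0,0],"grip":1},
    {"linear":[0,0,-0.06],"rot":[0,0,0],"grip":1},
    {"linear":[0,0,-0.075],"rot":[0,0,0],"grip":1},
    {"linear":[0,0,-0.09],"rot":[0,0,0],"grip":1},
    {"linear":[0,0,-0.1],"rot":[0,0,0],"grip":1},
    {"linear":[0,0,-0.105],"rot":[0,0,0],"grip":1},
    {"linear":[0,0,-0.105],"rot":[0,0,0],"grip":1},
    {"linear":[0,0,-0.105],"rot":[0,0,0],"grip":1},
  ],
  newtons=30,
)

```text
time: 7.8
ee_pos: [0.5125, -0.0381, 0.0873]
eef_rot: [0.514, 0.858, -0.0, 0.0]
ft_force: [-7.4, -0.1, 6.2]
width: 0.0331
```

It's back at the grip height and pressing on the home stop. Open the jaws and rise.

Request:
apply_moves(
  commands=[
    {"linear":[0,0,0],"rot":[0,0,0],"grip":-1},
    {"linear":[0,0,0],"rot":[0,0,0],"grip":-1},
    {"linear":[0,0,0],"rot":[0,0,0],"grip":-1},
    {"linear":[0,0,0],"rot":[0,0,0],"grip":-1},
    {"linear":[0,0,0],"rot":[0,0,0],"grip":-1},
    {"linear":[0,0,0],"rot":[0,0,0],"grip":-1},
    {"linear":[0,0,0.1],"rot":[0,0,0],"grip":-1},
    {"linear":[0,0,0.2],"rot":[0,0,0],"grip":-1},
    {"linear":[0,0,0.3],"rot":[0,0,0],"grip":-1},
    {"linear":[0,0,0.4],"rot":[0,0,0],"grip":-1},
    {"linear":[0,0,0.5],"rot":[0,0,0],"grip":-1},
    {"linear":[0,0,0.5],"rot":[0,0,0],"grip":-1},
  ],
)

```text
time: 9.0
ee_pos: [0.5144, -0.0379, 0.2406]
eef_rot: [0.514, 0.858, 0.001, 0.003]
ft_force: [0.8, 0.3, -0.5]
width: 0.0872
```

```bash
python3 - <<'E'
from h import *
s=r.read_state();print(s["time"],s["ee_pos"],s["ft_force"],s["width"])
c=r.camera("side");f=c["frame"]
for t in ["yellow_cap","red_switch","blue_switch"]: print(t,r.search_frame(t,c)[:1])
print(r.spot_point("yellow_cap",c)[:1])
cv2.imwrite("pics/d.png",cv2.resize(f[100:300,260:480],None,fx=3,fy=3)[:,:,::-1])
E
```

```text
9.0 [ 0.5143686  -0.03789867  0.24061499] [ 0.77590858  0.25032922 -0.54304456] 0.08716504096716272
yellow_cap [{'bbox': [360.4, 184.3, 16.1, 26.9], 'p': 0.72}]
red_switch [{'bbox': [350.0, 163.5, 18.5, 22.2], 'p': 0.83}]
blue_switch [{'bbox': [369.1, 197.9, 22.5, 49.2], 'p': 0.91}]
[]
```

View pics/d.png

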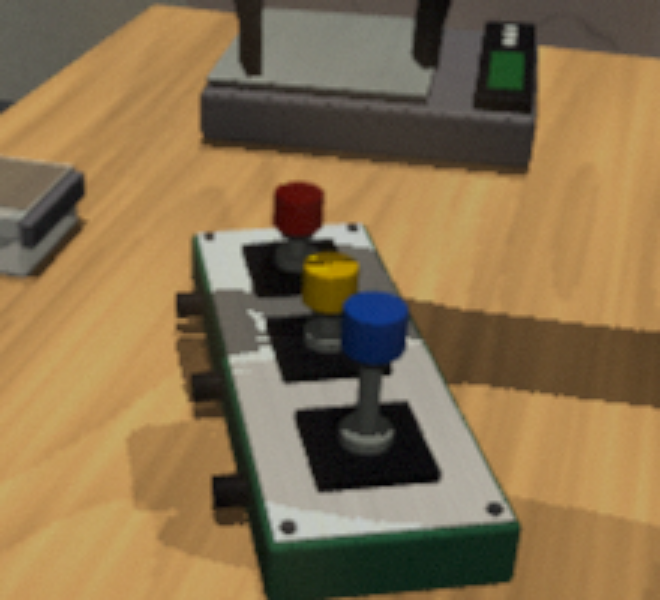

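Yellow is back in, at its starting image position (box top row 184 against 185 at the start). Red is still in, blue is still out, and the gripper is clear.

```bash
python3 -c "
from bench import r
print(r.close_job())"
```

```text
the job is handed in; nothing more can be done
None
```

The scale's yellow switch has been power-cycled and the job is handed in, at about 9 s of the 30 s limit.

- **Pull:** I gripped the yellow knob across the row and pulled it straight up 30 mm. The wrist force then read 12 to 22 N downward, so the knob was against its end stop.
- **Hold and return:** I kept it out for about 2 s. I then pushed it back down to the height where I had gripped it (TCP z 87.3 mm, 87.2 mm before). I pressed on with about 6 N, released and rose clear.
- **Last checks:** In the final side view, yellow is in at its starting image position, red is still in and blue is still out. The gripper was open 150 mm above the gripping height, with only about 1 N on the wrist.

The point detector missed the yellow cap in the last picture and in the wrist picture. The bounding-box detector and the pictures themselves agreed with each other. Two move calls were refused for missing fields before anything moved, and I resent them.

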